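# Switch the bench ball feeder to its other tray

## Robot

A 7-joint arm with a two-finger parallel gripper is mounted at the origin on the work surface. World frame = base frame: x ahead of the robot, y to its left, z up, the work surface at z = 0. Lengths are in m, angles in degrees, forces in N, time in s.
With the tool pointing down it reaches from about 0.4 to 0.875 m from the base axis. Payload 19.3 kg.
Tool frame: the origin (TCP) lies midway between the tips of the shut fingers; the grasp point (between the pads) lies behind it (env.grip_point_offset is the z of the grasp point in the tool frame, in m); z points along the fingers, y is the direction in which the jaws open and shut (so a half turn about z gives the same grasp; the last joint's range is limited). The gripper opens to 85 mm and grips with 20 to 120 N. Pads are 22 mm wide; open, the fingers measure 114 mm over their backs; the gripper's body (76 mm by 85 mm) begins 54 mm behind the grasp point. The pads swing forward as they close: fully open they stand 13 mm farther back than shut.
Start: joints at [-79.366, 29.874, -2.08, 91.645, 1.215, 58.505, -6.463], TCP at [0.158, 0.605, 0.231] pointing down, gripper open.
Joint ranges: [-166.77, 166.77], [-17.47, 122.26], [-85.68, 81.53], [9.62, 139.38], [-72.42, 252.41], [9.2, 110.78], [-144.41, 144.41]. Speed limits (degrees/s): [108.29, 108.29, 136.94, 136.94, 172.46, 172.46, 172.46].

## Interface

Orientations are given as a 3x3 rotation matrix whose columns are the frame's x, y, z axes.
In Python, from workcell import status, read_camera, get_calibration, hand_in, env gives the robot as it stands.
- The arm moves only by the tool drive_tool, never from a script. Its argument "moves" is one flat list of numbers, 7 for each row, row after row: the turn, a rotation vector about the tool's x, y, z in degrees, then the shift along the tool's x, y, z in m, then the finger opening in m, from 0 to 0.0854. A call has 1 to 5 rows; each row shifts and turns the commanded pose from where the row before left it, along the tool's axes as they then stand; what a row does not reach is not made up. A row lasts 1/12 s, in which the tool goes at most 41.7 mm and 7.16 degrees, less where a joint would pass 70% of its speed; a pose out of reach is approached as far as the arm can. A call is refused whole if a number of a shift passes 0.0417 or a number of a turn 7.16, either way. A call with a gripper value outside its range is refused whole. The fingers move at their own pace and stop on an object; "squeeze" is the grip in N (left out, the last holds). Time passes only in rows, so rows that do not move let the fingers close. It gives the time, the measured TCP pose, the force and the opening at its end, in the units of the state.
- status.read_state(): the state, without advancing time (a new reading comes with each control period).
- read_camera(name): name is "scene" or "top" or "wrist"; returns (picture, depth): 400x640x3 uint8, red, green, blue; 400x640 float32, m along the optical axis (not along the pixel's ray), 0 where there is no reading.
- get_calibration(name): a dict with "intrinsics" (3x3 intrinsics, pixels), "extrinsics" (4x4, takes a point from camera to world coordinates); the wrist camera has in their place "hand_eye" (4x4, takes a point from camera to tool coordinates, whose origin is the TCP and whose axes are the flange's). Camera axes: x right, y down, z forward; pixel columns grow to the right and rows downward; lengths in m; the calibration is good to about 2 mm. A picture is of the moment at which its call begins: read the wrist's pose just before it. get_calibration takes no time and is no camera call.
- hand_in(): hands the job in, once; it reports no verdict.
The state is a dict: "t": time; "joint_positions": joint angles; "dq": joint speeds; "joint_torque": joint torques, N m; "tcp_pos": TCP position; "ee_rot": TCP orientation; "ft_force": force on the tool from outside, world axes, zero at the start; "ft_torque": the same for the moment, N m; "grip_width": finger opening in m.
Only numpy, scipy, OpenCV 4.12 (cv2) and the standard library are available. Lean on these libraries where they do the work, as an engineer would, in place of code of your own. Each camera call takes 0.05 s, during which the arm holds its last target.

## Task

Switch the ball feeder over to its other tray: with the fingertips press down the raised end of the rocking gate until the gate tips over its pivot and rests on its other stop, and after that push the slide stop's lug to the left until the stop is fully open, so that all six steel balls run down the newly opened side into the tray there. Finish with the arm clear once the balls lie still. Pick nothing up, do not touch the balls, and leave the trays and the other things on the bench where they stand.

Things in the scene. Friction and masses are not known exactly. Their poses are not given: they have to be found in the camera images.
- feeder: green sheet-steel ball feeder, bolted down. Origin: on the bench under the gate's pivot; x points away from the robot along the feed trough, y to the left. The trough (36 mm wide, sides 30 mm high) slopes down to the robot: floor at z 145 mm at x 22 mm (over the gate's middle), z 193 mm at x 257 mm, mouth there up to z 255 mm. A chute leads from under each gate end to the tray on that side
- gate (a joint): tilt (rad) of the seesaw gate, a trough 240 mm long (feeder y), 46 wide, on a pin along feeder x, 105 mm above the bench. Positive: left end up, feeds the right tray; negative: right end up, feeds the left tray. Rests on a stop at +0.30 or -0.30 (starts on either, or settles there within a second); a weight (44 mm disc, top 92 mm above the pin) tips it on once past level. 1 to 1.5 N on the raised flange starts it
- gate_tab_left (a point): centre of the top face of the gate's left thumb flange, a flat ear 50 mm along the gate by 40 mm, on the gate's robot side: 42 mm to the robot's side of the pivot, 95 mm left of it. Swings on an arc about the pin: about 174 mm above the bench when up, 118 mm when down. Nothing is above or below it
- gate_tab_right (a point): the same for the right thumb flange, 95 mm to the right of the pivot
- stop (a joint): travel in m of the slide stop, an aluminium blade across the feed trough that holds the balls back; 0 = shut, 0.050 = fully open; slides along feeder +y (to the left), stays where it is left, takes about 1.5 N
- tray_left: steel parts tray, 120 mm (x) by 140 mm (y), 40 mm high, 3 mm walls, standing loose under the left chute; origin: centre of its underside; axes as the feeder's
- tray_right: the same tray under the right chute
- socket: chrome socket, 26 mm across, 38 mm high, standing; bystander; origin: centre of its underside
- offcut: block of wood 80 x 60 x 38 mm; bystander; origin: centre of its underside
- screwdriver: screwdriver lying on the bench; bystander; origin: underside, mid-length
- jar: glass jar with a steel cap, 68 mm across, 100 mm high; bystander; origin: centre of its underside
- wrench: wrench lying on the bench; bystander; origin: underside, mid-length
- spraycan: black spray can, 62 mm across, 164 mm high; bystander; origin: centre of its underside
- stop_lug (a point): point on the push face (facing feeder -y, right) of the slide stop's upright lug, a plate 30 mm along feeder x, 4 mm thick. It is about 214 mm above the bench; the lug's top is 14 mm above it, the trough's sides 29 mm below it. When shut it is 28 mm left of the trough's middle line; there is free space above the trough on its right. Push to feeder +y (left)
- ball1: steel ball, 24 mm, 57 g, number 1 from the stop in the feed trough; origin: its centre. Must not be touched by the robot
- ball2: steel ball, 24 mm, 57 g, number 2 from the stop in the feed trough; origin: its centre. Must not be touched by the robot
- ball3: steel ball, 24 mm, 57 g, number 3 from the stop in the feed trough; origin: its centre. Must not be touched by the robot
- ball4: steel ball, 24 mm, 57 g, number 4 from the stop in the feed trough; origin: its centre. Must not be touched by the robot
- ball5: steel ball, 24 mm, 57 g, number 5 from the stop in the feed trough; origin: its centre. Must not be touched by the robot
- ball6: steel ball, 24 mm, 57 g, number 6 from the stop in the feed trough; origin: its centre. Must not be touched by the robot

How it is judged (in metres and radians):
On the way, in this order (a step that is already met when the one before it is completed fails the run):
1. the gate is rocked over on to its other stop while the slide stop is still shut and all six balls wait behind it (distance of gate_tab_left from where it was at the start of the episode above 0.0315 m and (value of joint gate above 0.25 rad or value of joint gate below -0.25 rad) and value of joint stop below 0.008 m and z of each of ball1, ball2, ball3, ball4, ball5, ball6 in the frame of feeder above 0.145 m), for 0.2 s.
2. the slide stop is pushed fully open (value of joint stop above 0.042 m), for 0.1 s.
At the end, for the whole second after the job is handed in: the gate rests on the stop opposite to the one it started on (beyond 0.25 rad), the slide stop is open by more than 42 of its 50 mm, and all six balls lie at rest (under 0.05 m/s) inside the tray on the gate's low side (distance of gate_tab_left from where it was at the start of the episode above 0.0315 m and (value of joint gate above 0.25 rad or value of joint gate below -0.25 rad) and value of joint stop above 0.042 m and ((value of joint gate above 0.25 rad and (x of ball1 in the frame of tray_right between -0.06 and 0.06 m and y of ball1 in the frame of tray_right between -0.07 and 0.07 m and z of ball1 in the frame of tray_right below 0.04 m) and (x of ball2 in the frame of tray_right between -0.06 and 0.06 m and y of ball2 in the frame of tray_right between -0.07 and 0.07 m and z of ball2 in the frame of tray_right below 0.04 m) and (x of ball3 in the frame of tray_right between -0.06 and 0.06 m and y of ball3 in the frame of tray_right between -0.07 and 0.07 m and z of ball3 in the frame of tray_right below 0.04 m) and (x of ball4 in the frame of tray_right between -0.06 and 0.06 m and y of ball4 in the frame of tray_right between -0.07 and 0.07 m and z of ball4 in the frame of tray_right below 0.04 m) and (x of ball5 in the frame of tray_right between -0.06 and 0.06 m and y of ball5 in the frame of tray_right between -0.07 and 0.07 m and z of ball5 in the frame of tray_right below 0.04 m) and (x of ball6 in the frame of tray_right between -0.06 and 0.06 m and y of ball6 in the frame of tray_right between -0.07 and 0.07 m and z of ball6 in the frame of tray_right below 0.04 m)) or (value of joint gate below -0.25 rad and (x of ball1 in the frame of tray_left between -0.06 and 0.06 m and y of ball1 in the frame of tray_left between -0.07 and 0.07 m and z of ball1 in the frame of tray_left below 0.04 m) and (x of ball2 in the frame of tray_left between -0.06 and 0.06 m and y of ball2 in the frame of tray_left between -0.07 and 0.07 m and z of ball2 in the frame of tray_left below 0.04 m) and (x of ball3 in the frame of tray_left between -0.06 and 0.06 m and y of ball3 in the frame of tray_left between -0.07 and 0.07 m and z of ball3 in the frame of tray_left below 0.04 m) and (x of ball4 in the frame of tray_left between -0.06 and 0.06 m and y of ball4 in the frame of tray_left between -0.07 and 0.07 m and z of ball4 in the frame of tray_left below 0.04 m) and (x of ball5 in the frame of tray_left between -0.06 and 0.06 m and y of ball5 in the frame of tray_left between -0.07 and 0.07 m and z of ball5 in the frame of tray_left below 0.04 m) and (x of ball6 in the frame of tray_left between -0.06 and 0.06 m and y of ball6 in the frame of tray_left between -0.07 and 0.07 m and z of ball6 in the frame of tray_left below 0.04 m))) and linear speed of each of ball1, ball2, ball3, ball4, ball5, ball6 below 0.05 m/s); the robot touches nothing.
It fails at once if the feeder is worked with another part of the arm than the fingers (more than 5 N) (contact force between the arm and feeder above 5 N).
It fails at once if the robot touches a ball (more than 0.3 N) (contact force between any of the fingers, the arm and ball1 above 0.3 N or contact force between any of the fingers, the arm and ball2 above 0.3 N or contact force between any of the fingers, the arm and ball3 above 0.3 N or contact force between any of the fingers, the arm and ball4 above 0.3 N or contact force between any of the fingers, the arm and ball5 above 0.3 N or contact force between any of the fingers, the arm and ball6 above 0.3 N).
It fails at once if a tray is shifted by more than 15 mm (distance of any of tray_left, tray_right from where it was at the start of the episode above 0.015 m).
It fails at once if another thing on the bench is shifted or lifted by more than 20 mm (distance of any of socket, offcut, screwdriver, jar, wrench, spraycan from where it was at the start of the episode above 0.02 m).
It also fails if it takes over 45 s, if anything falls off the work surface, if the arm or the gripper's body presses on something with over 40 N, if the wrist force passes 120 N, or if a joint passes its speed limit or range.

## Working session

There is one attempt and no reset: what is moved stays moved. The work goes in short steps, Python scripts to look and compute and a tool call to move; the robot and the scene stay as the last step left them, time stands still between calls to the robot, and variables do not carry over. Pictures are saved under pics/ and viewed, and the job is handed in when it is done.

Besides the shell and the picture viewer there is one more tool, called after ">>>" as name(argument=value, ...) on one line, values as JSON. drive_tool: Moves the arm, as the interface text tells. Its arguments: {"type":"object","properties":{"moves":{"type":"array","items":{"type":"number"}},"squeeze":{"type":"number"}},"required":["moves"]}

```bash
mkdir -p pics; ls
cat > h.py <<'E'
import numpy as np, cv2
from workcell import status, read_camera, get_calibration, hand_in, env
def snap(n,f):
    p,d=read_camera(n); np.savez('pics/'+f+'.npz',p=p,d=d); cv2.imwrite('pics/'+f+'.png',p[:,:,::-1]); return p,d
def world(n,d,u,v):
    c=get_calibration(n); K=np.array(c['intrinsics']); E=np.array(c['extrinsics']); z=d[int(v),int(u)]
    return (E@np.r_[np.linalg.inv(K)@[u,v,1]*z,1])[:3]
E
python3 - <<'E'
from h import *
for n in('scene','top'): snap(n,n+'0')
s=status.read_state();print(s['t'],s['tcp_pos'],s['ee_rot'],s['ft_force'],s['grip_width'],env.grip_point_offset)
for n in('scene','top'):print(get_calibration(n))
E
```

```text
pics
0.1 [0.15806564 0.60439127 0.23080508] [[-9.67480859e-01  2.52944172e-01 -1.80953742e-04]
 [ 2.52944227e-01  9.67480379e-01 -9.66593129e-04]
 [-6.94249037e-05 -9.80931555e-04 -9.99999516e-01]] [-0.09038684 -0.24346234  0.29344193] 0.08516294646605772 -0.0187
{'intrinsics': array([[396.39523001,   0.        , 315.6075442 ],
       [  0.        , 396.39523001, 194.37988582],
       [  0.        ,   0.        ,   1.        ]]), 'extrinsics': array([[ 0.46522066,  0.70484289, -0.53550558,  1.1340592 ],
       [ 0.88519052, -0.37230283,  0.27897732, -0.26500447],
       [-0.00273506, -0.60381048, -0.79712322,  0.99189064],
       [ 0.        ,  0.        ,  0.        ,  1.        ]])}
{'intrinsics': array([[504.58394402,   0.        , 307.63029803],
       [  0.        , 504.58394402, 204.49470592],
       [  0.        ,   0.        ,   1.        ]]), 'extrinsics': array([[-0.0144376 , -0.98268778,  0.18470592,  0.37545799],
       [-0.99984839,  0.01239014, -0.01223443,  0.01802892],
       [ 0.00973409, -0.18485455, -0.98271768,  1.22153883],
       [ 0.        ,  0.        ,  0.        ,  1.        ]])}
```

View pics/scene0.png

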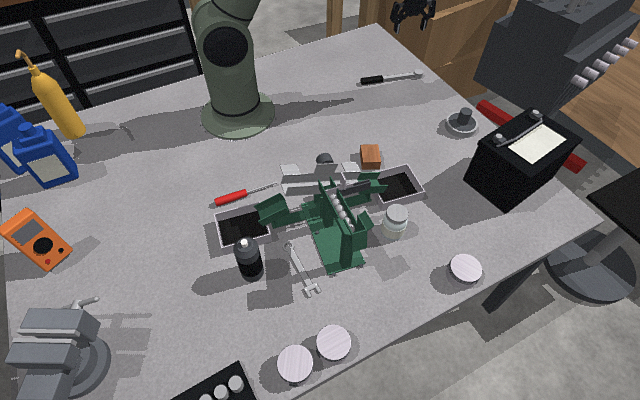

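View pics/top0.png

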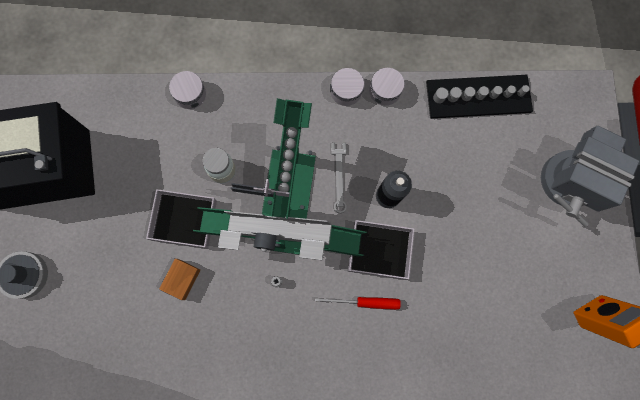

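Run:
```python
from h import *
z=np.load('pics/top0.npz');p,d=z['p'],z['d']
cv2.imwrite('pics/topc.png',cv2.resize(p[85:285,180:380,::-1],None,fx=3,fy=3,interpolation=cv2.INTER_CUBIC)[:600])
for n,u,v in [('tabL',229,240),('tabR',311,249),('weight',266,241),('gate',285,232),('mouth',293,110),('b1',284,185),('lug',234,189),('lug',250,189),('rod',262,191),('socket',276,281),('bench',330,330)]: print(n,u,v,world('top',d,u,v).round(4))
```

```text
tabL 229 240 [0.5055 0.1775 0.1207]
tabR 311 249 [ 0.4779 -0.0006  0.1762]
weight 266 241 [0.4939 0.0914 0.1935]
gate 285 232 [0.5213 0.0549 0.122 ]
mouth 293 110 [0.7767 0.0337 0.1907]
b1 284 185 [0.6137 0.0544 0.1804]
lug 234 189 [0.6077 0.1607 0.1743]
lug 250 189 [0.6115 0.1288 0.1553]
rod 262 191 [0.6029 0.1014 0.173 ]
socket 276 281 [0.4182 0.0791 0.0409]
bench 330 330 [ 0.3037 -0.0455 -0.0009]
```

View pics/topc.png

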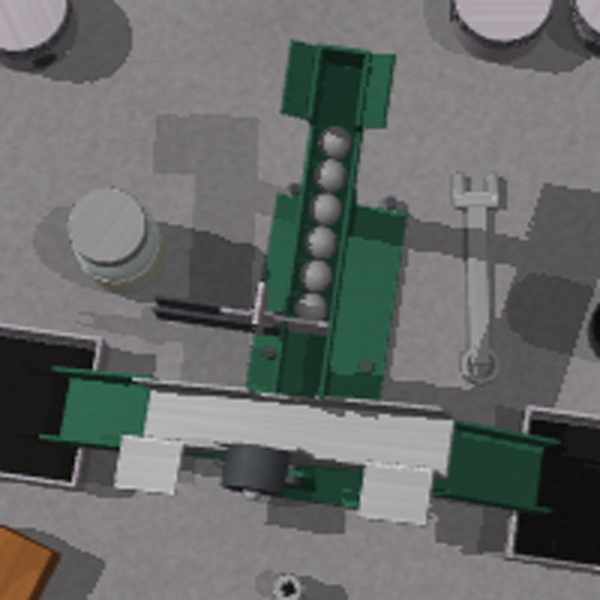

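```bash
cat >> h.py <<'E'
def cloud(n,d):
    c=get_calibration(n); K=np.array(c['intrinsics']); E=np.array(c['extrinsics'])
    v,u=np.mgrid[:400,:640]; P=np.stack([u,v,np.ones_like(u)],-1)@np.linalg.inv(K).T*d[...,None]
    return P@E[:3,:3].T+E[:3,3]
E
python3 - <<'E'
from h import *
z=np.load('pics/top0.npz');p,d=z['p'],z['d']
C=cloud('top',d); 
def box(c,s): 
    a=cv2.cvtColor(p,cv2.COLOR_RGB2HSV); return None
V,U=np.mgrid[:400,:640]
bright=(p.min(-1)>170)
for n,(u0,u1,v0,v1) in dict(R=(299,326,239,260),L=(217,242,230,250)).items():
    m=bright&(U>=u0)&(U<=u1)&(V>=v0)&(V<=v1)
    m[:v0+1]=0
    P=C[m]; print(n,m.sum(),P.mean(0).round(4),P.min(0).round(4),P.max(0).round(4), np.bincount(V[m])[v0:v1+1])
    r=cv2.minAreaRect(P[:,:2].astype(np.float32)); print(r, cv2.boxPoints(r).round(4).tolist())
m=(C[...,2]>.195)&(U>255)&(U<285)&(V>175)&(V<205)
for v,u in np.argwhere(m): print(u,v,C[v,u].round(4),p[v,u])
# trough sides & ball row
g=(C[...,2]>.15)&(U>255)&(U<315)&(V>120)&(V<215)&(p.max(-1).astype(int)-p.min(-1)<20)
E
```

```text
R 109 [0.4789 0.0012 0.1839] [ 0.3755 -0.0335  0.1479] [0.4995 0.0224 1.2215] [ 0 12 10  2  1  0  2  9 16 11  5  3  8 10  2  0  0  5  6  5  2]
((0.44227686524391174, 0.008412953466176987), (0.04786377027630806, 0.13360156118869781), 73.5146713256836) [[0.37139999866485596, 0.004399999976158142], [0.49950000643730164, -0.03350000083446503], [0.5131000280380249, 0.012400000356137753], [0.38499999046325684, 0.0502999983727932]]
L 339 [0.5064 0.1767 0.1231] [0.3755 0.018  0.1096] [0.5266 0.201  1.2215] [ 0 12 20 20 20 19 20 20 20 21 20 19 20 20 20 18 19 19 10  2]
((0.45875784754753113, 0.10127829015254974), (0.22987250983715057, 0.051341041922569275), 57.572776794433594) [[0.37549999356269836, 0.017999999225139618], [0.4187999963760376, -0.009499999694526196], [0.5421000123023987, 0.18449999392032623], [0.49869999289512634, 0.21209999918937683]]
260 178 [0.3755 0.018  1.2215] [67 65 65]
266 179 [0.6155 0.089  0.2288] [152 146 151]
267 179 [0.6149 0.0868 0.2313] [183 174 182]
266 180 [0.6131 0.0889 0.2301] [184 178 185]
267 180 [0.6136 0.087  0.2279] [173 165 174]
268 180 [0.6167 0.0859 0
[... 2017 characters left out ...]
2297] [168 160 169]
266 191 [0.5919 0.0894 0.2232] [87 83 87]
267 191 [0.5957 0.0886 0.2056] [71 68 70]
264 192 [0.5889 0.093  0.2281] [178 171 180]
265 192 [0.5891 0.0911 0.2269] [175 166 175]
266 192 [0.5904 0.0896 0.2205] [94 88 93]
267 192 [0.5951 0.089  0.1988] [72 68 72]
264 193 [0.588  0.0935 0.2225] [40 38 41]
265 193 [0.5873 0.0912 0.2255] [59 56 59]
266 193 [0.5895 0.0899 0.2151] [72 68 72]
267 193 [0.5935 0.0892 0.1961] [72 69 72]
265 194 [0.5873 0.0919 0.2161] [66 61 67]
266 194 [0.5884 0.0903 0.2105] [73 68 72]
267 194 [0.5915 0.0893 0.1956] [62 60 62]
265 195 [0.588  0.0929 0.2026] [62 60 64]
266 195 [0.5876 0.0907 0.2045] [69 66 70]
261 203 [0.3755 0.018  1.2215] [113 109 112]
```

>>> drive_tool(moves=[0,0,-5.9,0,0,-0.03,0,0,0,0,-0.02,-0.028,-0.02,0,0,0,0,-0.02,-0.028,0,0,0,0,0,-0.02,-0.028,0,0,0,0,0,-0.02,-0.028,0,0], squeeze=30)

```text
t: 0.52
tcp_pos: [0.2206, 0.4802, 0.2812]
ee_rot: [[-0.988, 0.152, 0.0], [0.152, 0.988, -0.0], [-0.0, -0.0, -1.0]]
ft_force: [1.2, 0.0, -0.3]
grip_width: 0.0255
```

>>> drive_tool(moves=[0,0,0,-0.022,-0.032,0,0,0,0,0,-0.022,-0.032,0,0,0,0,0,-0.022,-0.032,0,0,0,0,0,-0.022,-0.032,0,0,0,0,0,-0.022,-0.032,0,0])

```text
t: 0.93
tcp_pos: [0.3048, 0.305, 0.2812]
ee_rot: [[-0.988, 0.152, -0.0], [0.152, 0.988, 0.0], [0.0, 0.0, -1.0]]
ft_force: [0.3, 0.1, 0.6]
grip_width: -0.0002
```

>>> drive_tool(moves=[0,0,0,-0.022,-0.032,0,0,0,0,0,-0.022,-0.032,0,0,0,0,0,-0.022,-0.032,0,0,0,0,0,-0.022,-0.032,0,0,0,0,0,-0.022,-0.032,0,0])

```text
t: 1.35
tcp_pos: [0.3891, 0.1301, 0.2814]
ee_rot: [[-0.988, 0.152, 0.0], [0.152, 0.988, 0.0], [-0.0, 0.0, -1.0]]
ft_force: [1.0, 0.9, -1.1]
grip_width: -0.0001
```

>>> drive_tool(moves=[0,0,0,0,0,0,0,0,0,0,0,0,0,0])

```text
t: 1.52
tcp_pos: [0.3893, 0.1304, 0.2813]
ee_rot: [[-0.988, 0.156, -0.0], [0.156, 0.988, -0.0], [-0.0, -0.0, -1.0]]
ft_force: [-0.5, 0.7, 0.4]
grip_width: -0.0001
```

>>> drive_tool(moves=[0,0,0,-0.021,-0.0255,0,0,0,0,0,-0.021,-0.0255,0,0,0,0,0,-0.021,-0.0255,0,0,0,0,0,-0.021,-0.0255,0,0,0,0,0,-0.021,-0.0255,0,0])

```text
t: 1.93
tcp_pos: [0.4737, -0.0102, 0.2812]
ee_rot: [[-0.989, 0.15, -0.0], [0.15, 0.989, 0.0], [0.0, 0.0, -1.0]]
ft_force: [0.3, 0.6, -0.4]
grip_width: -0.0002
```

>>> drive_tool(moves=[0,0,0,0,0,0.03,0,0,0,0,0,0,0.03,0,0,0,0,0,0,0.02,0,0,0,0,0,0,0.01,0,0,0,0,0,0,0,0])

```text
t: 2.35
tcp_pos: [0.4723, -0.0091, 0.1897]
ee_rot: [[-0.989, 0.151, -0.003], [0.151, 0.989, -0.0], [0.003, -0.001, -1.0]]
ft_force: [-0.0, -1.0, -0.3]
grip_width: 0.0001
```

Run:
```python
from h import *
p,d=snap('scene','scene1')
q,_=snap('top','top1')
cv2.imwrite('pics/a1.png',np.hstack([cv2.resize(p[120:280,230:430,::-1],(400,320)),cv2.resize(q[140:300,200:400,::-1],(400,320))]))
```

```text
(no output)
```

View pics/a1.png

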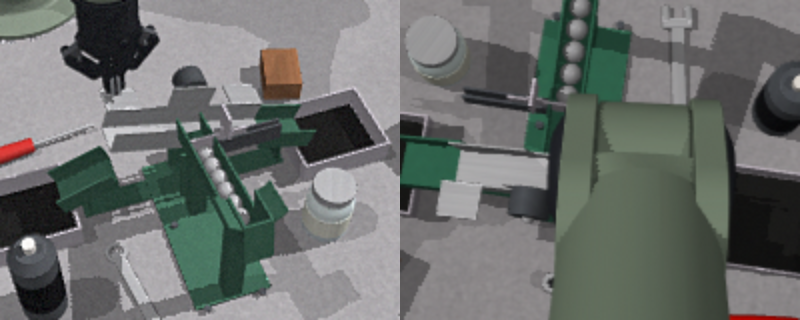

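The closed fingers stand just above the right flange, which is the raised one, with the tip near (115, 90) in the left panel. I'll press down next.

>>> drive_tool(moves=[0,0,0,0,0,0.006,0,0,0,0,0,0,0.006,0,0,0,0,0,0,0.006,0,0,0,0,0,0,0.006,0,0,0,0,0,0,0.006,0])

```text
t: 2.87
tcp_pos: [0.4733, -0.01, 0.1608]
ee_rot: [[-0.988, 0.152, 0.0], [0.152, 0.988, 0.0], [-0.0, 0.0, -1.0]]
ft_force: [-0.3, -0.1, 0.4]
grip_width: -0.0004
```

>>> drive_tool(moves=[0,0,0,0,0,0.006,0,0,0,0,0,0,0.006,0,0,0,0,0,0,0.005,0,0,0,0,0,0,0,0,0,0,0,0,0,0,0])

```text
t: 3.28
tcp_pos: [0.4731, -0.0101, 0.144]
ee_rot: [[-0.988, 0.152, -0.001], [0.152, 0.988, -0.0], [0.001, -0.0, -1.0]]
ft_force: [0.3, 0.5, 0.3]
grip_width: 0.0004
```

Run:
```python
from h import *
p,d=snap('scene','scene2')
q,_=snap('top','top2')
cv2.imwrite('pics/a2.png',np.hstack([cv2.resize(p[120:280,230:430,::-1],(400,320)),cv2.resize(q[140:300,200:400,::-1],(400,320))]))
```

```text
(no output)
```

View pics/a2.png

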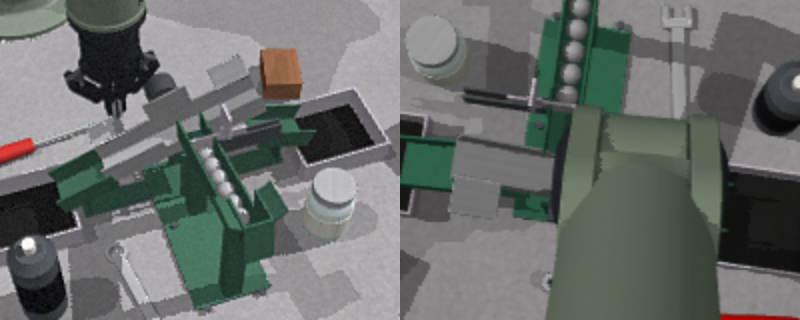

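The picture shows the gate tipped: its left end is up and its right end is down, with the balls still held back. I'll retract and go to the right side of the lug.

>>> drive_tool(moves=[0,0,0,0,0,-0.03,0,0,0,0,0,0,-0.03,0,0,0,0,0,0,-0.03,0,0,0,0,0,0,-0.026,0,0,0,0,-0.01,0.01,-0.01,0])

```text
t: 3.8
tcp_pos: [0.4846, -0.003, 0.2742]
ee_rot: [[-0.988, 0.154, 0.004], [0.154, 0.988, 0.001], [-0.004, 0.001, -1.0]]
ft_force: [0.3, -0.3, 0.1]
grip_width: 0.0002
```

>>> drive_tool(moves=[0,0,0,-0.0255,0.02,0,0,0,0,0,-0.0255,0.02,0,0,0,0,0,-0.0255,0.02,0,0,0,0,0,-0.0255,0.02,0,0,0,0,0,0,0,0,0])

```text
t: 4.22
tcp_pos: [0.601, 0.0657, 0.2696]
ee_rot: [[-0.989, 0.149, 0.001], [0.149, 0.989, 0.001], [-0.001, 0.001, -1.0]]
ft_force: [0.2, 0.7, -0.2]
grip_width: -0.0
```

Run:
```python
from h import *
s=status.read_state();print(s['tcp_pos'],s['t'])
p,d=snap('scene','scene3')
q,_=snap('wrist','wrist3')
cv2.imwrite('pics/a3.png',np.hstack([cv2.resize(p[120:280,230:430,::-1],(400,320)),cv2.resize(q[:,:,::-1],(400,250)).copy() if 0 else cv2.copyMakeBorder(cv2.resize(q[:,:,::-1],(400,250)),0,70,0,0,0)]))
```

```text
[0.60100696 0.06570032 0.26963091] 4.2167
```

View pics/a3.png

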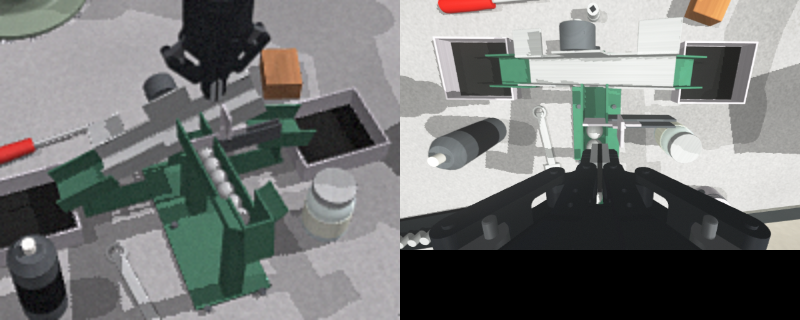

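Closed fingers are over the trough, right of the lug. I'll descend beside the lug, staying above the balls and the blade.

>>> drive_tool(moves=[0,0,0,0,-0.004,0.015,0,0,0,0,0,0,0.02,0,0,0,0,0,0,0.018,0,0,0,0,0,0,0.007,0,0,0,0,0,0,0,0])

```text
t: 4.73
tcp_pos: [0.5959, 0.0574, 0.2094]
ee_rot: [[-0.988, 0.153, -0.002], [0.153, 0.988, -0.0], [0.002, -0.001, -1.0]]
ft_force: [-0.3, -0.3, 0.5]
grip_width: -0.0
```

Run:
```python
from h import *
s=status.read_state();print(s['tcp_pos'],s['ft_force'],s['t'])
p,d=snap('scene','scene4')
q,_=snap('wrist','wrist4')
cv2.imwrite('pics/a4.png',np.hstack([cv2.resize(p[140:220,300:400,::-1],(400,320)),cv2.resize(q[180:280,250:375,::-1],(400,320))]))
```

```text
[0.59590656 0.05739982 0.209416  ] [-0.27896012 -0.34328262  0.50897879] 4.7333
```

View pics/a4.png

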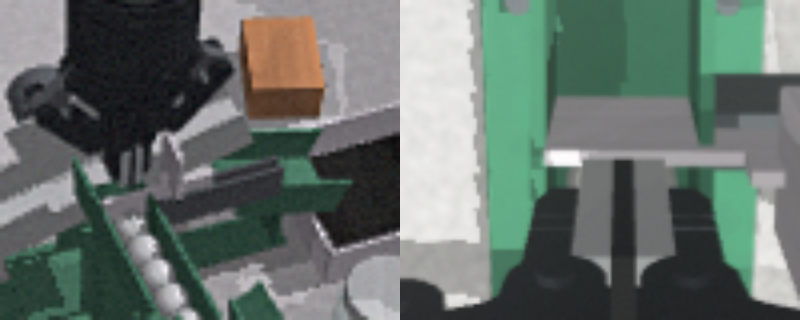

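The fingers are left of nothing but the lug, with the tip clear of the balls and blade. Next I push left (tool +y).

>>> drive_tool(moves=[0,0,0,0,0.01,0,0,0,0,0,0,0.01,0,0,0,0,0,0,0.01,0,0,0,0,0,0,0.01,0,0,0,0,0,0,0.01,0,0])

```text
t: 5.25
tcp_pos: [0.6048, 0.1088, 0.2105]
ee_rot: [[-0.988, 0.152, 0.0], [0.152, 0.988, 0.0], [-0.0, 0.0, -1.0]]
ft_force: [0.8, -2.6, 0.5]
grip_width: -0.0001
```

>>> drive_tool(moves=[0,0,0,0,0.006,0,0,0,0,0,0,0.003,0,0,0,0,0,0,0,0,0])

```text
t: 5.5
tcp_pos: [0.606, 0.1173, 0.2102]
ee_rot: [[-0.989, 0.151, -0.0], [0.151, 0.989, 0.0], [0.0, 0.0, -1.0]]
ft_force: [0.0, -0.1, -0.1]
grip_width: -0.0001
```

Run:
```python
from h import *
s=status.read_state();print(s['tcp_pos'],s['ft_force'],s['t'])
p,d=snap('scene','scene5')
q,_=snap('wrist','wrist5')
cv2.imwrite('pics/a5.png',np.hstack([cv2.resize(p[120:240,260:410,::-1],(400,320)),cv2.resize(q[100:300,200:450,::-1],(400,320))]))
```

```text
[0.60596895 0.11731155 0.21016017] [ 0.01715218 -0.06528301 -0.1045603 ] 5.5
```

View pics/a5.png

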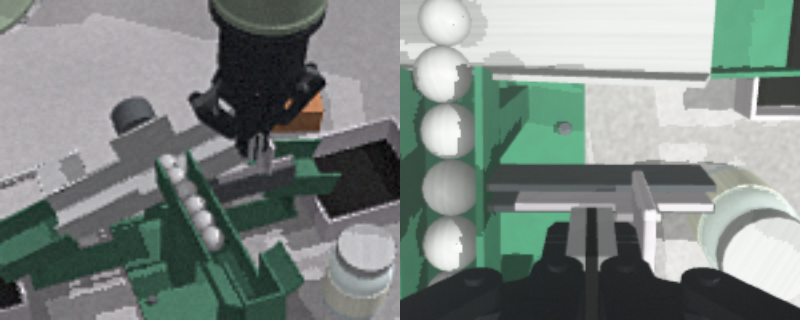

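Balls are running. The stop looks about 45 mm open, so I'll push gently until the end stop shows as force.

>>> drive_tool(moves=[0,0,0,0,0.002,0,0,0,0,0,0,0.002,0,0,0,0,0,0,0,0,0])

```text
t: 5.85
tcp_pos: [0.6067, 0.1203, 0.2103]
ee_rot: [[-0.988, 0.152, 0.0], [0.152, 0.988, -0.0], [-0.0, -0.0, -1.0]]
ft_force: [0.1, -1.5, 1.5]
grip_width: -0.0
```

>>> drive_tool(moves=[0,0,0,0,0.002,0,0,0,0,0,0,0.001,0,0,0,0,0,0,0,0,0])

```text
t: 6.1
tcp_pos: [0.6069, 0.1212, 0.2102]
ee_rot: [[-0.988, 0.154, -0.001], [0.154, 0.988, -0.002], [0.0, -0.002, -1.0]]
ft_force: [-3.0, -10.1, 1.2]
grip_width: 0.0001
```

Run:
```python
from h import *
s=status.read_state();print(s['tcp_pos'],s['ft_force'],s['t'])
q,d=snap('top','top6')
cv2.imwrite('pics/a6.png',cv2.resize(q[140:290,140:420,::-1],(784,420)))
```

```text
[0.60687242 0.12118381 0.21021815] [ -3.04492718 -10.13659932   1.19757622] 6.1
```

View pics/a6.png

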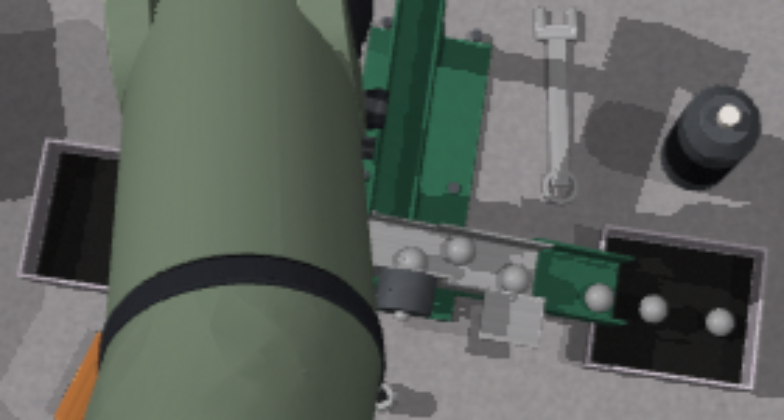

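The force rose to 10 N, so the end stop is reached. All six balls are on their way to the right tray. I'll back off and lift clear.

>>> drive_tool(moves=[0,0,0,0,-0.01,0,0,0,0,0,0,0,-0.03,0,0,0,0,0,0,-0.04,0,0,0,0,0,0,-0.04,0,0,0,0,0.03,0,0,0])

```text
t: 6.57
tcp_pos: [0.5816, 0.117, 0.3277]
ee_rot: [[-0.988, 0.154, 0.012], [0.154, 0.988, 0.002], [-0.011, 0.004, -1.0]]
ft_force: [2.3, -0.4, -0.4]
grip_width: 0.0002
```

>>> drive_tool(moves=[0,0,0,0,0.038,0,0,0,0,0,0,0.038,0,0,0,0,0,0,0.038,0,0,0,0,0,0,0.038,0,0,0,0,0,0,0.038,0,0])

```text
t: 6.98
tcp_pos: [0.6048, 0.3073, 0.3206]
ee_rot: [[-0.988, 0.152, 0.0], [0.152, 0.988, 0.001], [-0.0, 0.001, -1.0]]
ft_force: [0.7, -0.3, 0.5]
grip_width: 0.0002
```

>>> drive_tool(moves=[0,0,0,0,0.038,0,0,0,0,0,0,0.038,0,0,0,0,0,0,0,0,0,0,0,0,0,0,0,0,0,0,0,0,0,0,0])

```text
t: 7.4
tcp_pos: [0.6166, 0.3801, 0.32]
ee_rot: [[-0.988, 0.153, -0.0], [0.153, 0.988, -0.001], [0.0, -0.001, -1.0]]
ft_force: [0.6, -0.5, -0.9]
grip_width: -0.0001
```

>>> drive_tool(moves=[0,0,0,0,0,0,0,0,0,0,0,0,0,0,0,0,0,0,0,0,0,0,0,0,0,0,0,0,0,0,0,0,0,0,0])

```text
t: 7.82
tcp_pos: [0.6165, 0.3804, 0.3205]
ee_rot: [[-0.988, 0.153, 0.0], [0.153, 0.988, 0.0], [-0.0, 0.0, -1.0]]
ft_force: [0.1, 0.6, 0.5]
grip_width: 0.0004
```

Run:
```python
from h import *
s=status.read_state();print(s['tcp_pos'],s['ft_force'],s['t'])
q,d=snap('top','top7')
C=cloud('top',d);V,U=np.mgrid[:400,:640]
m=(abs(C[...,2]-.228)<.008)&(U>200)&(U<285)&(V>165)&(V<210)
print(m.sum(),C[m].mean(0) if m.any() else 0)
print(world('top',d,311,249),world('top',d,229,240))
for i in range(10): q2,_=read_camera('top')
print(np.argwhere(np.abs(q2.astype(int)-q).max(-1)[200:290,340:420]>40).shape)
cv2.imwrite('pics/a7.png',cv2.resize(q2[140:290,140:420,::-1],(784,420)))
```

```text
[0.61650314 0.38043179 0.32054858] [0.05681518 0.56823121 0.47198291] 7.8167
38 [0.60947076 0.13723716 0.2277436 ]
[ 0.49553402 -0.00381839 -0.00326757] [0.4983105  0.1686592  0.18159929]
(3, 2)
```

View pics/a7.png

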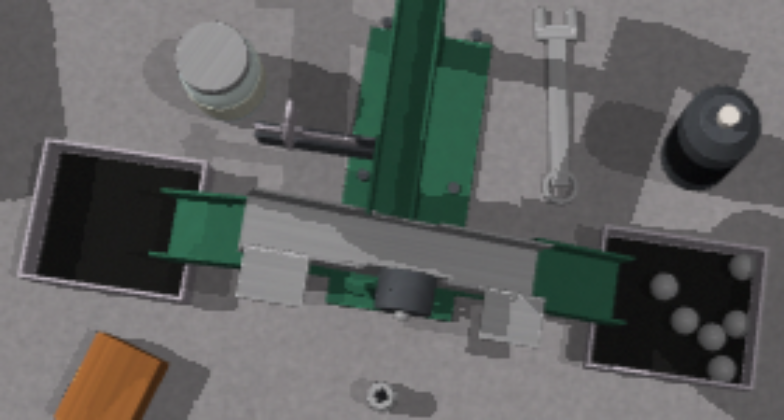

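Six balls lie in the right tray, and the lug has moved about 49 mm. I'll let them settle a little longer and check for motion.

Run:
```python
from h import *
a,_=read_camera('top')
for i in range(40): b,_=read_camera('top')
f=lambda q:q[200:290,340:420].astype(int)
print((np.abs(f(a)-f(b)).max(-1)>25).sum(), status.read_state()['t'])
for i in range(20): c,d=read_camera('top')
print((np.abs(f(c)-f(b)).max(-1)>25).sum(), status.read_state()['t'])
for u,v in [(740,265),(664,287),(685,320),(712,336),(735,323),(722,369)]: print(world('top',d,140+u/2.8,140+v/2.8).round(3))
cv2.imwrite('pics/a8.png',cv2.resize(c[140:290,140:420,::-1],(784,420)))
```

```text
0 10.4167
0 11.4167
[ 0.524 -0.226  0.029]
[ 0.506 -0.161  0.024]
[ 0.478 -0.177  0.027]
[ 0.464 -0.2    0.024]
[ 0.474 -0.22   0.028]
[ 0.436 -0.207  0.027]
```

View pics/a8.png

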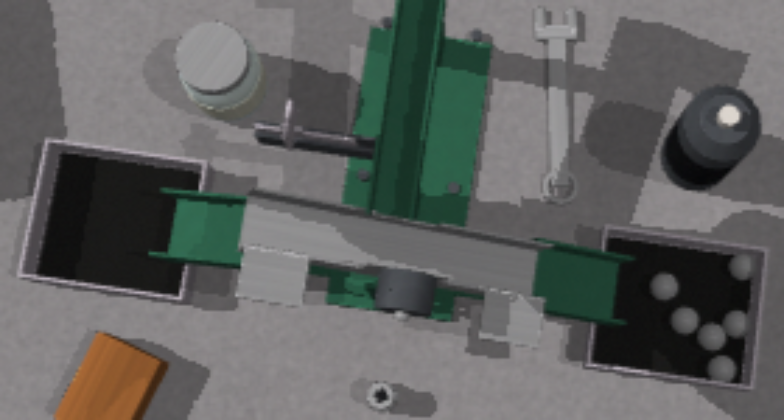

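Nothing in the right tray changes between frames, and all six balls are still in it.

```bash
python3 -c "
from h import *
print(hand_in())"
```

```text
the job is handed in; nothing more can be done
None
```

The feeder is switched over to the right tray, and I handed the job in at about 11.4 s. `hand_in` gives no verdict, so the result rests on my own checks below.

I pressed the raised right flange down with the closed fingertips until the gate tipped onto its other stop, with the balls still held back. Then I pushed the slide stop's lug left until it met its end stop, where the force rose to about 10 N. Finally I backed off and moved the arm clear to the left.

**Last checks:**
- **Gate:** the left flange is now up, at z about 0.18 m.
- **Slide stop:** the lug moved about 49 mm by depth measurement, so the stop is open past the 42 mm needed.
- **Balls:** all six lie in the right tray with tops at z 24–29 mm. The last camera frames of the tray, taken over about 3 s, showed no change.
- **Trays and other things:** they look unmoved in the top view, but I checked the bystanders only by eye.

No check failed. One stray depth sample at the right flange's old position read bench height, because the flange had swung away from that pixel.

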